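# Load the aroma diffuser

## Task

Put the amber scent cartridge, foot first, into the sloping cradle of the aroma diffuser and let go of it. Then swing the red-handled clamp right down over it so that the clamp is fully closed and holds the cartridge home. Leave the green cartridge and everything else on the cabinet where they are.

Things in the scene. Friction and masses are not known exactly. Their poses are not given: they have to be found in the camera images.
- amber_cartridge: The scent cartridge to load, standing upright, loose, about 60 g. Round: translucent amber body 36 mm in diameter and 36 mm tall with a 3 mm chamfer at its foot, below a bright orange cylindrical head 44 mm in diameter and 30 mm tall (66 mm tall in all). Origin: centre of the underside of the foot; z runs up its axis towards the head.
- cradle_mouth (a point): Centre of the cradle's round bore mouth, in the plane of its flat grey face, about 105 mm above the cabinet top. z: the bore axis, pointing out, leaning 30 deg from vertical towards the diffuser's front; y: the diffuser's y; x: up the slope, away from the front. Bore 39 mm in diameter, mouth chamfered 3 mm. The face reaches 42 mm to -x, 62 mm to +x and 42 mm to either side.
- seat (a joint): Brass sprung seat in the bore, 26 mm below the mouth when up: travel along the bore, m. 0 up (1 N preload); 0.009 when the closed clamp holds a cartridge home (spring about 3 N); stop at 0.012. A cartridge just put in stands on the seat with its head 10 mm clear of the grey face; home, its foot is 35 mm below the mouth and its head 1 mm clear.
- clamp (a joint): Clamp angle q, rad: 0 fully closed (hard stop; arm parallel to the grey face), 2.4 fully open; starts between 1.9 and 2.3 (arm about upright in the room). In the frame of cradle_mouth the arm points from the pin along (-cos q, 0, sin q) and its outer face looks along (sin q, 0, cos q). Stiff hinge (0.4 N m) that stays where left, even against the seat spring; 4 to 7 N at the paddle closes it.
- clamp_hinge (a point): Middle of the clamp's hinge pin: x = +52, y = 0, z = +43 mm in the frame of cradle_mouth; the pin lies along the cradle's y, between two dark posts that reach 50 mm above the grey face and measure 58 mm across in y, 16 mm in x. The arm is a steel bar 26 mm wide and 8 mm thick, its middle plane through the pin.
- clamp_paddle (a point): Middle of the outer face (top when closed) of the red paddle at the arm's end, 106 mm from the pin along the arm, 5 mm outside its middle plane. The paddle is 32 mm along the arm, 44 mm wide, 10 mm thick; the arm ends 122 mm from the pin. To close, push the outer face: first from behind towards the robot, then down. A rubber pad on the inner side, 52 mm from the pin, presses the cartridge.
- diffuser: The diffuser, fixed: bamboo base 170 mm (x) by 130 mm (y) by 50 mm tall, with the leaning cradle on it and, behind it, a white chimney 48 mm in diameter, 56 mm behind the origin, 120 mm tall. Origin: centre of the underside. Its front (-x) faces the robot roughly. Its yaw varies.
- green_cartridge: The spare cartridge, same shape and size as the amber one, with a green head. Origin: centre of its underside. Not to be disturbed.
- tealight: Glass tealight holder, 68 mm across the rim, 50 mm tall. Origin: centre of its underside. Not to be disturbed.
- pump_bottle: Empty black pump bottle, 68 mm in diameter, 178 mm tall, light and easily tipped. Origin: centre of its underside. Not to be disturbed.
- dish: Blue ceramic dish, 140 mm across, 30 mm tall. Origin: centre of its underside. Not to be disturbed.
- river_stone: Smooth grey stone, 56 mm across, 25 mm tall, lying in the dish. Origin: centre of its underside. Not to be disturbed.
- yoga_block_a: Lower yoga block, 150 by 230 by 75 mm. Origin: centre of its underside. Not to be disturbed.
- yoga_block_b: Upper yoga block, same size, lying on the lower one. Origin: centre of its underside. Not to be disturbed.
Not all that is in view belongs to the job. Several things have the shape of the amber_cartridge; the one meant has the colours described above. What is shaped like the diffuser but blue is not meant.

How it is judged:
On the way:
1. the amber cartridge stands in the bore on the sprung seat, released, with the clamp still open (over 1 rad) (x of amber_cartridge in the frame of cradle_mouth between -0.004 and 0.004 m and y of amber_cartridge in the frame of cradle_mouth between -0.004 and 0.004 m and angle between the z axis of amber_cartridge and the z axis of cradle_mouth, either way round below 0.14 rad and z of amber_cartridge in the frame of cradle_mouth below -0.02 m and value of joint clamp above 1 rad and contact force between the fingers and amber_cartridge below 0.05 N), for 0.2 s.
At the end, for the whole second after the job is handed in: The clamp is closed to within 0.06 rad and presses on the amber cartridge, which is at rest in the bore, upright along it (within 4 mm of the axis, 0.14 rad), foot at least 32.5 mm below the mouth and the seat pressed down at least 6.5 mm (x of amber_cartridge in the frame of cradle_mouth between -0.004 and 0.004 m and y of amber_cartridge in the frame of cradle_mouth between -0.004 and 0.004 m and angle between the z axis of amber_cartridge and the z axis of cradle_mouth, either way round below 0.14 rad and z of amber_cartridge in the frame of cradle_mouth below -0.0325 m and value of joint seat above 0.0065 m and value of joint clamp below 0.06 rad and velocity of joint clamp below 0.05 rad/s and linear speed of amber_cartridge below 0.01 m/s and contact force between clamp and amber_cartridge above 0.3 N); the robot touches nothing.
It fails at once if a bystander is shifted by more than 25 mm or tipped over (0.4 rad) (distance of any of green_cartridge, tealight, pump_bottle, dish, river_stone, yoga_block_a, yoga_block_b from where it was at the start of the episode above 0.025 m or angle between any of green_cartridge, tealight, pump_bottle, dish, river_stone, yoga_block_a, yoga_block_b's own z axis and vertical above 0.4 rad).
It also fails if it takes over 61 s, if anything falls off the work surface, if the arm or the gripper's body presses on something with over 40 N, if the wrist force passes 120 N, or if a joint passes its speed limit or range.

## Robot

A 6-joint arm with a two-finger parallel gripper is mounted at the origin on the work surface. World frame = base frame: x ahead of the robot, y to its left, z up, the work surface at z = 0. Lengths are in m, angles in rad, forces in N, time in s.
With the tool pointing down it reaches from about 0.25 to 0.775 m from the base axis. Payload 4 kg.
Tool frame: the origin (TCP) lies midway between the tips of the shut fingers; the grasp point (between the pads) lies grip_point_offset behind it (grip_point_offset is the distance from the TCP to the grasp point, in m); z points along the fingers, y is the line along which they close (so a half turn about z gives the same grasp; the last joint's range is limited). The gripper opens to 94 mm and grips with 3 to 60 N. Pads are 16 mm wide; open, the fingers measure 119 mm over their backs; the gripper's body (75 mm by 177 mm) begins 78 mm behind the grasp point.
Start: joints at [1.102, 0.087, 1.371, -0, 1.684, -0.103], TCP at [0.197, 0.514, 0.206] pointing down, gripper open.
Joint ranges: [-3.1, 3.1], [-0.76, 2.03], [0.27, 2.55], [-1.08, 4.22], [0.17, 2.65], [-2.57, 2.57]. Speed limits (rad/s): [2.79, 2.79, 3.14, 3.14, 3.14, 3.14].

## Interface

Orientations are given as [roll, pitch, yaw] about the fixed x, y, z axes, in that order (R = Rz(yaw) Ry(pitch) Rx(roll)).
In Python, from bench import * gives the robot as it stands. The module is installed in compiled form; this text tells all that it offers.
- The arm moves only by the tool apply_moves, never from a script. Its argument "commands" is a list of rows, each a list of 7 numbers: the turn, a rotation vector about the world's x, y, z in rad, then the shift along the world's x, y, z in m, then the opening in per cent of the stroke, from 0 (shut) to 100 (fully open). In form: [[ax, ay, az, x, y, z, jaw], ...]. A call has exactly 5 rows; each row is the pose to reach, as a shift and turn from the pose commanded when the call began; what a row does not reach only later rows make up. A row lasts 1/10 s, in which the tool goes at most 50 mm and 8.59 degrees, less where a joint would pass 70% of its speed; a pose out of reach is approached as far as the arm can. A call with a gripper value outside its range is refused whole. The fingers move at their own pace and stop on an object; the grip force is fixed at half the most. Time passes only in rows, so rows that repeat a pose let the fingers close, or fill a call up. It gives the time, the measured TCP pose, the force, the opening and the grip force at its end, in the units of the state.
- get_obs(): the state, without advancing time (a new reading comes with each control period).
- snapshot(name): name is "scene" or "side" or "wrist"; returns a dict with "pixels" (480x640x3 uint8, red, green, blue), "vertical_fov" (degrees; the focal length in pixels is half the picture's height over the tangent of half this angle, whatever the lens; pixels are square), "cx", "cy" (the principal point, pixels), "rvec" (rotation vector, rad) and "tvec" (3), from world to camera coordinates, as OpenCV has them. Camera axes: x right, y down, z forward; pixel columns grow to the right and rows downward; lengths in m; the calibration is good to about 2 mm. A picture is of the moment at which its call begins. There is no depth.
- close_job(): hands the job in; it is judged then, once.
Trained networks look in the newest picture that a camera, given by its name, has taken for a name from the list of things; names that differ only in an ending like _2 or _b are one class to them, and where a whole thing is asked for, a point or a joint stands for the part that bears it (a point fixed in the world has none). Each returns a list of dicts, best first, with "score" (0 to 1); they miss things now and then, are a little off and sometimes report something else, mostly with a low value. They report only what shows in the picture. A call takes as long as a camera call. They do not tell look-alikes from the thing itself.
- masks_of(camera, query): "mask" (480x640 bool, what is visible of it) and "extent" ([left, top, right, bottom] in pixels, round what is visible of it).
- place_of(camera, query): "pixel" ([column, row] in pixels: a listed point, or the origin of a listed thing).
The state is a dict: "time": time; "joint_positions": joint angles; "qvel": joint speeds; "joint_torque": joint torques, N m; "tool_pos": TCP position; "ee_rot": TCP orientation; "wrist_force": force on the tool from outside, world axes, zero at the start; "wrist_torque": the same for the moment, N m; "width": finger opening in m; "finger_force": force on a finger pad.
Only numpy, scipy, OpenCV 4.12 (cv2) and the standard library are available. Lean on these libraries where they do the work, as an engineer would, in place of code of your own. Each camera call takes 0.05 s, during which the arm holds its last target. There are 200 camera calls.

## Working session

There is one attempt and no reset: what is moved stays moved. The work goes in short steps, Python scripts to look and compute and a tool call to move; the robot and the scene stay as the last step left them, time stands still between calls to the robot, and variables do not carry over. Pictures are saved under pics/ and viewed, at most 10 in all, crops included, and the job is handed in when it is done.

Besides the shell and the picture viewer there is one more tool, called after ">>>" as name(argument=value, ...) on one line, values as JSON. apply_moves: Moves the arm, as the interface text tells. Its arguments: {"type":"object","properties":{"commands":{"type":"array"}},"required":["commands"]}

```bash
mkdir -p pics
cat > h.py <<'E'
from bench import *
import numpy as np, cv2
def cam(s):
    R=cv2.Rodrigues(np.array(s["rvec"],float))[0]; t=np.array(s["tvec"],float).ravel()
    f=240/np.tan(np.radians(s["vertical_fov"])/2)
    return R,t,f,s["cx"],s["cy"]
def proj(s,P):
    R,t,f,cx,cy=cam(s); q=np.atleast_2d(P)@R.T+t
    return np.c_[f*q[:,0]/q[:,2]+cx, f*q[:,1]/q[:,2]+cy]
def ray(s,px):
    R,t,f,cx,cy=cam(s); d=R.T@np.array([(px[0]-cx)/f,(px[1]-cy)/f,1]); return -R.T@t,d/np.linalg.norm(d)
def atz(s,px,z):
    o,d=ray(s,px); return o+d*(z-o[2])/d[2]
def tri(L):
    A=0;b=0
    for s,p in L:
        o,d=ray(s,p); M=np.eye(3)-np.outer(d,d); A=A+M; b=b+M@o
    X=np.linalg.solve(A,b); return X,[np.round(proj(s,X)[0]-p,1) for s,p in L]
def save(s,n): cv2.imwrite("pics/"+n,s["pixels"][:,:,::-1])
E
python3 - <<'E'
from h import *
np.set_printoptions(precision=4,suppress=True)
for c in("scene","side","wrist"):
    s=snapshot(c); save(s,c+"0.png"); print(c,ray(s,(320,240)),s["vertical_fov"])
    for q in("amber_cartridge","cradle_mouth","clamp_hinge","clamp_paddle","diffuser","green_cartridge","tealight","pump_bottle","dish","yoga_block_a"):
        print(c,q,[(np.round(d["pixel"]).tolist(),round(d["score"],2)) for d in place_of(c,q)][:4])
print(get_obs())
E
```

```text
scene (array([ 1.0821, -0.3381,  0.9329]), array([-0.5661,  0.3533, -0.7448])) 56.91036107719017
scene amber_cartridge [([232.0, 398.0], 0.95), ([236.0, 364.0], 0.67)]
scene cradle_mouth [([349.0, 264.0], 0.94), ([310.0, 193.0], 0.71)]
scene clamp_hinge [([316.0, 178.0], 0.63), ([362.0, 249.0], 0.56)]
scene clamp_paddle [([284.0, 180.0], 0.74), ([373.0, 219.0], 0.69), ([237.0, 360.0], 0.65), ([264.0, 310.0], 0.27)]
scene diffuser [([317.0, 224.0], 0.59), ([358.0, 297.0], 0.57), ([263.0, 312.0], 0.54)]
scene green_cartridge [([360.0, 296.0], 0.41)]
scene tealight [([178.0, 324.0], 0.58)]
scene pump_bottle [([151.0, 405.0], 0.76)]
scene dish [([405.0, 204.0], 0.91)]
scene yoga_block_a [([482.0, 255.0], 0.93), ([486.0, 232.0], 0.93)]
side (array([0.3112, 0.938 , 1.0397]), array([ 0.1406, -0.6989, -0.7013])) 54.52733892748616
side amber_cartridge [([308.0, 209.0], 0.65), ([285.0, 198.0], 0.58)]
side cradle_mouth [([293.0, 256.0], 0.89), ([392.0, 284.0], 0.84)]
side clamp_hinge [([387.0, 268.0], 0.85), ([283.0, 244.0], 0.64), ([339.0, 394.0], 0.3)]
side clamp_paddle [([416.0, 265.0], 0.8)
[... 455 characters left out ...]
e []
wrist cradle_mouth []
wrist clamp_hinge []
wrist clamp_paddle []
wrist diffuser []
wrist green_cartridge []
wrist tealight []
wrist pump_bottle []
wrist dish [([299.0, 373.0], 0.6)]
wrist yoga_block_a []
{'time': 1.65, 'joint_positions': array([ 1.1019,  0.0872,  1.3707, -0.    ,  1.6836, -0.1031]), 'qvel': array([-0.0003,  0.001 ,  0.0005, -0.0005,  0.0008, -0.0009]), 'joint_torque': array([  0.0013, -34.0017, -30.2597,   0.0719,   0.0232,   0.    ]), 'tool_pos': array([0.1968, 0.5136, 0.2055]), 'ee_rot': array([3.1415, 0.    , 2.7758]), 'wrist_force': array([0.1534, 0.0055, 0.6277]), 'wrist_torque': array([-0.0048, -0.0074, -0.0313]), 'finger_force': 0.0, 'width': 0.09440242857262933}
```

View pics/scene0.png

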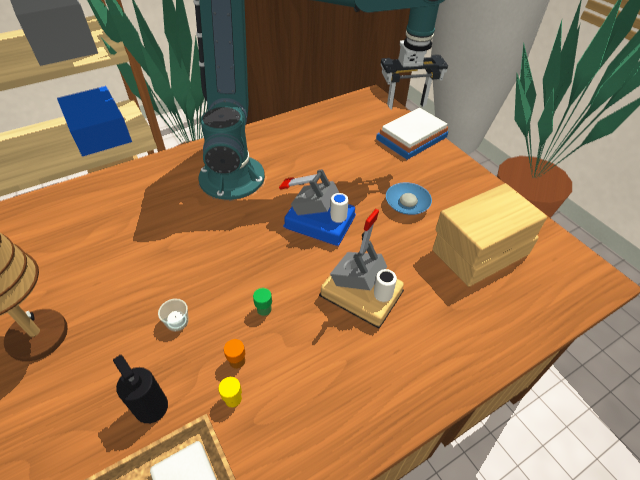

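View pics/side0.png

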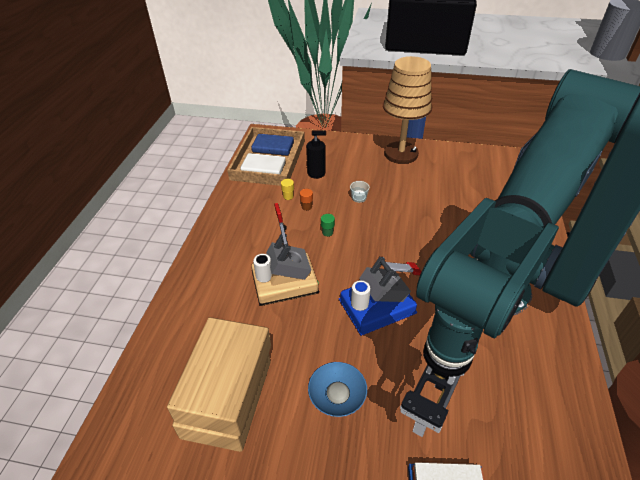

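Scene view: amber at about (235,352), green at (262,300), yellow look-alike at (230,390). The bamboo diffuser is at about (360,285) with its red paddle at (371,219), and the blue decoy sits nearer the robot. In the side view, amber is at (307,199) and the diffuser at (285,275).

Run:
```python
from h import *
from scipy.optimize import least_squares
np.set_printoptions(precision=4,suppress=True)
S=snapshot("scene");T=snapshot("side")
def near(c,q,p):
    L=[d["pixel"] for d in place_of(c,q)]; L=[np.array(x) for x in L if np.hypot(*(np.array(x)-p))<25]; return min(L,key=lambda x:np.hypot(*(x-p))) if L else None
P={"amber_cartridge":((236,364),(308,209)),"cradle_mouth":((349,264),(293,256)),"clamp_hinge":((362,249),(283,244)),"clamp_paddle":((373,219),(277,215)),"diffuser":((358,297),(285,284)),"green_cartridge":((262,312),(330,235)),"pump_bottle":((151,405),(316,173)),"tealight":((178,324),(361,196)),"dish":((405,204),(341,393))}
for k,(a,b) in P.items():
    x=near("scene",k,a);y=near("side",k,b)
    if x is None or y is None: x=np.array(a,float);y=np.array(b,float);print("fallback")
    print(k,x,y,*tri([(S,x),(T,y)]), atz(S,x,0),atz(T,y,0))
# orange head silhouette
for s,box in((S,(205,330,265,376)),(T,(295,185,320,215))):
    im=cv2.cvtColor(s["pixels"],cv2.COLOR_RGB2HSV); a,b,c,d=box
    m=np.zeros((480,640),bool); h=im[b:d,a:c]
    m[b:d,a:c]=(h[...,0]>6)&(h[...,0]<15)&(h[...,1]>235)&(h[...,2]>110)
    n,l,st,ce=cv2.connectedComponentsWithStats(m.astype(np.uint8)); i=1+np.argmax(st[1:,4]); print(st[i],ce[i])
def crop(s,b,f): 
    a=s["pixels"][b[1]:b[3],b[0]:b[2],::-1]; return cv2.resize(a,(400,400),interpolation=cv2.INTER_CUBIC)
t=lambda s,x,y,w:crop(s,(x,y,x+w,y+w),0)
cv2.imwrite("pics/c1.png",np.hstack([t(S,310,205,120),t(T,235,200,110)]))
```

```text
amber_cartridge [236.7 362.7] [307.7 210.4] [ 0.5906 -0.2487 -0.0141] [array([0.4, 0.2]), array([ 0.2, -0.1])] [ 0.5969 -0.2505  0.    ] [ 0.5875 -0.232   0.    ]
cradle_mouth [351. 263.] [291.7 256.6] [0.5596 0.0819 0.1062] [array([1.8, 1. ]), array([ 1.6, -0.8])] [0.487  0.1337 0.    ] [ 0.5919 -0.0114  0.    ]
clamp_hinge [363.  248.9] [281.7 243.7] [0.5793 0.0971 0.1685] [array([2.1, 1.2]), array([ 1.8, -0.9])] [0.4619 0.1906 0.    ] [ 0.6359 -0.0607  0.    ]
fallback
clamp_paddle [373. 219.] [277. 215.] [0.5862 0.1027 0.2715] [array([0.6, 0.3]), array([ 0.5, -0.2])] [0.3807 0.283  0.    ] [ 0.6848 -0.1911  0.    ]
diffuser [359.4 294.8] [283.  282.7] [0.5895 0.0947 0.0025] [array([1.3, 0.7]), array([ 1.2, -0.5])] [0.5847 0.0943 0.    ] [0.5931 0.0952 0.    ]
fallback
green_cartridge [262. 312.] [330. 235.] [ 0.4953 -0.1395 -0.0138] [array([-0.3, -0.2]), array([-0.3,  0.2])] [ 0.5048 -0.142   0.    ] [ 0.4922 -0.1262  0.    ]
pump_bottle [153.8 407.5] [317.6 173. ] [ 0.5971 -0.4436 -0.0012] [array([-1.5, -1. ]), array([-0.8,  0.6])] [ 0.6015 -0.4414  0.    ] [ 0.5944 -0.4461  0.    ]
tealight [177.4 324. ] [359.2 196.5] [ 0.4271 -0.3333 -0.0013] [array([-1.2, -0.9]), array([-0.8,  0.6])] [ 0.432  -0.3316  0.    ] [ 0.4245 -0.3357  0.    ]
dish [407.1 204.7] [336.6 390.6] [0.3857 0.4047 0.005 ] [array([-0.4, -0.2]), array([-0.5,  0.3])] [0.3833 0.4092 0.    ] [0.3849 0.4012 0.    ]
[225 351  20  12 100] [235.03 357.69]Traceback (most recent call last):
  File "<stdin>", line 17, in <module>
    return _wrapfunc(a, 'argmax', axis=axis, out=out, **kwds)
    return bound(*args, **kwds)
ValueError: attempt to get argmax of an empty sequence
```

Run:
```python
from h import *
np.set_printoptions(precision=4,suppress=True)
S=snapshot("scene");T=snapshot("side")
try: print(grip_point_offset)
except Exception as e: print(e)
def t(s,x,y,w): return cv2.resize(s["pixels"][y:y+w,x:x+w,::-1],(400,400),interpolation=cv2.INTER_CUBIC)
cv2.imwrite("pics/c1.png",np.hstack([t(S,310,205,120),t(T,235,200,110)]))
for s,c,p in((S,"scene",(236,355)),(T,"side",(307,200))):
    for d in masks_of(c,"amber_cartridge"): print(c,d["extent"],round(d["score"],2), s["pixels"][p[1],p[0]])
for P in ([.5906,-.2487,.0],[.5906,-.2487,.066]): print(proj(S,P),proj(T,P))
print(atz(S,(230,380),.066),atz(T,(288,182),.066))
```

```text
0.0188
scene [219.1, 377.8, 241.6, 408.6] 0.74 [250 135   0]
side [279.9, 180.3, 294.1, 199.3] 0.79 [173  79  32]
side [298.8, 185.7, 316.0, 209.6] 0.52 [173  79  32]
[[236.2938 360.0893]] [[307.8094 207.1403]]
[[232.3904 345.9174]] [[307.2005 192.0203]]
[ 0.6594 -0.2841  0.066 ] [ 0.6664 -0.2909  0.066 ]
```

View pics/c1.png

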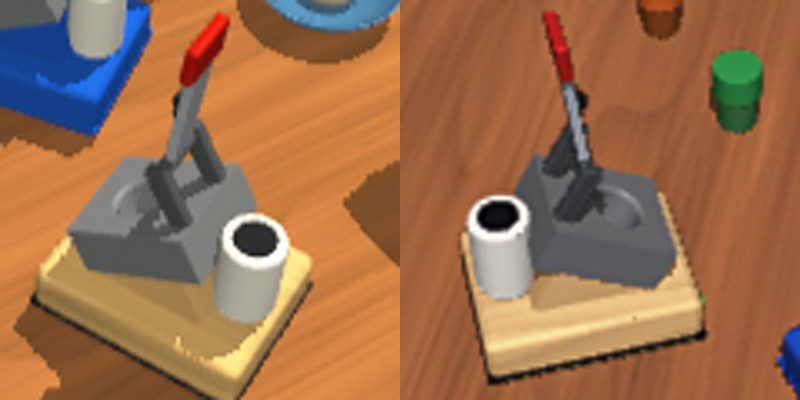

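The crop shows the bamboo base with three visible corners, the chimney top at scene (386,276) / side (262,259), and the clamp open and about upright. I'll fit the diffuser pose from these.

Run:
```python
from h import *
from scipy.optimize import least_squares
np.set_printoptions(precision=4,suppress=True)
S=snapshot("scene");T=snapshot("side")
o=np.array
print("chim",tri([(S,o([386.5,276])),(T,o([261.7,259.4]))]))
pts={"mouth":(o([351,263.]),o([291.7,256.6])),"hinge":(o([363,248.9]),o([281.7,243.7])),"paddle":(o([373,219.]),o([277,215.])),"org":(o([359.4,294.8]),o([283,282.7])),"chim":(o([386.5,276]),o([261.7,259.4]))}
cornS=[o([321.4,284.5]),o([403.6,281.5]),o([380.5,320.5])]; cornT=[o([317.5,282.5]),o([259.8,300.4]),o([252,263.8])]
for p in cornS: print("S",atz(S,p,.05))
for p in cornT: print("T",atz(T,p,.05))
def model(v):
    x,y,w,mx,mz,q,hc=v; c,s=np.cos(w),np.sin(w); R=o([[c,-s,0],[s,c,0],[0,0,1]]); O=o([x,y,0])
    a=np.radians(30); M=o([[np.cos(a),0,-np.sin(a)],[0,1,0],[np.sin(a),0,np.cos(a)]])
    L={"org":o([0,0,0.]),"mouth":o([mx,0,mz]),"chim":o([.056,0,hc])}
    h=o([.052,0,.043]);L["hinge"]=L["mouth"]+M@h
    L["paddle"]=L["mouth"]+M@(h+.106*o([-np.cos(q),0,np.sin(q)])+.005*o([np.sin(q),0,np.cos(q)]))
    return {k:O+R@p for k,p in L.items()}
def res(v):
    m=model(v); r=[]
    for k,(a,b) in pts.items(): r+=list(proj(S,m[k])[0]-a)+list(proj(T,m[k])[0]-b)
    return np.r_[r,(v[4]-.105)/.003]
f=least_squares(res,[.59,.095,.5,-.02,.105,2.1,.12],loss="soft_l1");print(f.x,f.cost);print(o(f.fun[:20]).reshape(5,4))
m=model(f.x);print(m)
s=snapshot
for i,(s,c) in enumerate(((S,"S"),(T,"T"))):
    w=f.x[2]
    C=[m["org"]+o([np.cos(w)*a-np.sin(w)*b,np.sin(w)*a+np.cos(w)*b,.05]) for a,b in((-.085,.065),(.085,.065),(.085,-.065),(-.085,-.065))]
    print(c,proj(s,o(C)))
```

```text
chim (array([0.6372, 0.1224, 0.12  ]), [array([0., 0.]), array([ 0., -0.])])
S [0.5385 0.0079 0.05  ]
S [0.6342 0.1884 0.05  ]
S [0.6956 0.0725 0.05  ]
T [0.4853 0.1182 0.05  ]
T [0.626  0.2071 0.05  ]
T [0.685  0.0822 0.05  ]
[ 0.5866  0.0981  0.4558 -0.0329  0.1052  2.1549  0.1199] 10.309410564588369
[[ 1.7462  0.3091  2.3675  0.0209]
 [ 0.6309  1.4139  2.5264 -1.6447]
 [-0.1513  0.783  -0.0488 -2.0541]
 [ 1.6468 -0.091   1.913   1.0422]
 [ 0.0597 -0.1103  0.1139  0.1112]]
{'org': array([0.5866, 0.0981, 0.    ]), 'mouth': array([0.557 , 0.0836, 0.1052]), 'chim': array([0.6369, 0.1227, 0.1199]), 'hinge': array([0.5782, 0.0939, 0.1685]), 'paddle': array([0.5884, 0.099 , 0.274 ])}
S [[346.4874 251.8516]
 [405.3526 280.6337]
 [381.0802 318.3113]
 [319.5502 285.5542]]
T [[318.7176 282.9005]
 [258.1802 296.1665]
 [250.3282 262.2521]
 [307.1305 250.5806]]
```

>>> apply_moves(commands=[[0,0,0,0.05,-0.05,0.06,100],[0,0,0,0.1,-0.1,0.12,100],[0,0,0,0.15,-0.15,0.17,100],[0,0,0,0.18,-0.2,0.17,100],[0,0,0,0.2,-0.25,0.17,100]])

```text
time: 3.45
tool_pos: [0.3349, 0.3569, 0.3403]
ee_rot: [3.139, 0.001, 2.777]
wrist_force: [1.0, -0.4, -0.4]
width: 0.0941
finger_force: 0.0
```

>>> apply_moves(commands=[[0,0,0,0.0,-0.05,0.0,100],[0,0,0,0.01,-0.1,0,100],[0,0,0,0.03,-0.15,0,100],[0,0,0,0.05,-0.2,0,100],[0,0,0,0.07,-0.25,0,100]])

```text
time: 3.95
tool_pos: [0.3993, 0.1175, 0.3387]
ee_rot: [3.141, 0.001, 2.776]
wrist_force: [0.8, -0.2, -0.1]
width: 0.0935
finger_force: 0.0
```

>>> apply_moves(commands=[[0,0,0,0.02,-0.045,0,100],[0,0,0,0.04,-0.09,0,100],[0,0,0,0.06,-0.135,0,100],[0,0,0,0.08,-0.18,0,100],[0,0,0,0.1,-0.225,0,100]])

```text
time: 4.45
tool_pos: [0.4995, -0.1078, 0.3386]
ee_rot: [3.141, 0.001, 2.775]
wrist_force: [0.6, 0.7, 0.2]
width: 0.0942
finger_force: 0.0
```

>>> apply_moves(commands=[[0,0,0,0.025,-0.04,0,100],[0,0,0,0.05,-0.08,-0.02,100],[0,0,0,0.075,-0.12,-0.05,100],[0,0,0,0.092,-0.139,-0.09,100],[0,0,0,0.092,-0.139,-0.12,100]])

```text
time: 4.95
tool_pos: [0.5918, -0.2477, 0.2141]
ee_rot: [-3.141, -0.003, 2.773]
wrist_force: [0.0, -0.4, -0.6]
width: 0.0942
finger_force: 0.0
```

Run:
```python
from h import *
np.set_printoptions(precision=4,suppress=True)
W=snapshot("wrist");save(W,"w1.png")
print(get_obs()["tool_pos"])
for d in masks_of("wrist","amber_cartridge"): 
    m=d["mask"]; print(d["extent"],round(d["score"],2),W["pixels"][m].mean(0))
for d in place_of("wrist","amber_cartridge"): print(d["pixel"],d["score"],atz(W,d["pixel"],0))
p=W["pixels"];hsv=cv2.cvtColor(p,cv2.COLOR_RGB2HSV)
m=((hsv[...,0]>8)&(hsv[...,0]<19)&(hsv[...,1]>245)&(hsv[...,2]>200)).astype(np.uint8)
n,l,st,ce=cv2.connectedComponentsWithStats(m)
for i in range(1,n):
    if st[i,4]>300: print(st[i],ce[i],atz(W,ce[i],.066))
```

```text
[ 0.5887 -0.2451  0.207 ]
[305.2, 203.7, 345.2, 251.9] 0.95 [229.5296 122.0579  56.3491]
[295.1, 273.7, 335.4, 332.2] 0.59 [221.0651 196.5264  77.2755]
[325.6, 218.2] 0.72 [ 0.5978 -0.2488  0.    ]
[318.0, 288.8] 0.7 [ 0.6782 -0.2901  0.    ]
```

View pics/w1.png

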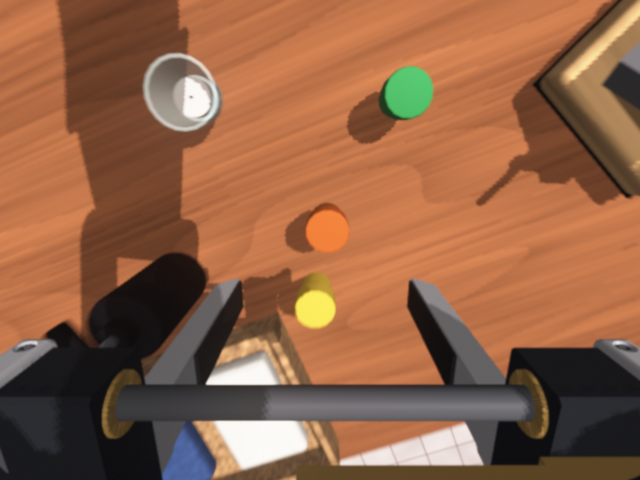

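The wrist view shows the orange top at (327,230), yellow at (315,308), green at (408,92), and the bottle at left well clear.

Run:
```python
from h import *
np.set_printoptions(precision=4,suppress=True)
W=snapshot("wrist");p=W["pixels"].astype(int)
print(p[230,327],p[208,327])
m=(np.abs(p-p[230,327]).sum(2)<40).astype(np.uint8); m[:190]=0;m[265:]=0;m[:,:295]=0;m[:,360:]=0
n,l,st,ce=cv2.connectedComponentsWithStats(m);i=l[230,327]
cn=max(cv2.findContours((l==i).astype(np.uint8),0,1)[0],key=len);e=cv2.fitEllipse(cn)
print(st[i],ce[i],e,atz(W,ce[i],.066),atz(W,e[0],.066),get_obs()["tool_pos"])
R,t,f,*_=cam(W); C=-R.T@t; print("diam",np.array(e[1])/f*(C[2]-.066))
```

```text
[242 131  59] [150  85  49]
[ 304  216   43   41 1381] [324.5967 236.2201] ((324.5938415527344, 236.21011352539062), (40.45402908325195, 41.695823669433594), 93.77178955078125) [ 0.5979 -0.2472  0.066 ] [ 0.5979 -0.2472  0.066 ] [ 0.5909 -0.2444  0.2184]
diam [0.0386 0.0398]
```

>>> apply_moves(commands=[[0,0,0,0.007,-0.003,-0.03,100],[0,0,0,0.007,-0.003,-0.07,100],[0,0,0,0.007,-0.003,-0.1,100],[0,0,0,0.007,-0.003,-0.12,100],[0,0,0,0.007,-0.003,-0.13,100]])

```text
time: 5.65
tool_pos: [0.5989, -0.2473, 0.09]
ee_rot: [-3.141, 0.003, 2.777]
wrist_force: [-0.0, -0.4, -0.5]
width: 0.0939
finger_force: 0.0
```

Run:
```python
from h import *
np.set_printoptions(precision=4,suppress=True)
W=snapshot("wrist");W=snapshot("wrist");W=snapshot("wrist");p=W["pixels"].astype(int)
hsv=cv2.cvtColor(W["pixels"],cv2.COLOR_RGB2HSV);q=proj(W,[.5979,-.2472,.066])[0].astype(int);print(q,p[q[1],q[0]])
m=(np.abs(p-p[q[1],q[0]]).sum(2)<45).astype(np.uint8)
n,l,st,ce=cv2.connectedComponentsWithStats(m);i=l[q[1],q[0]]
cn=max(cv2.findContours((l==i).astype(np.uint8),0,1)[0],key=len);e=cv2.fitEllipse(cn)
print(st[i],e,atz(W,e[0],.066),get_obs()["tool_pos"],get_obs()["ee_rot"])
R,t,f,*_=cam(W); C=-R.T@t; print("diam",np.array(e[1])/f*(R@([*atz(W,e[0],.066)]-C))[2])
```

```text
[324 273] [240 125  56]
[ 291  242   67   56 2874] ((323.56927490234375, 269.4560546875), (53.57636260986328, 68.27873992919922), 85.85320281982422) [ 0.595  -0.2467  0.066 ] [ 0.5993 -0.2478  0.091 ] [-3.1413  0.0038  2.7764]
diam [0.0339 0.0432]
```

>>> apply_moves(commands=[[0,0,0,-0.003,0.001,-0.02,100],[0,0,0,-0.003,0.001,-0.04,100],[0,0,0,-0.003,0.001,-0.054,100],[0,0,0,-0.003,0.001,-0.054,100],[0,0,0,-0.003,0.001,-0.054,10]])

```text
time: 6.3
tool_pos: [0.5959, -0.247, 0.0357]
ee_rot: [-3.141, 0.002, 2.776]
wrist_force: [-0.1, 0.2, 0.8]
width: 0.0888
finger_force: 0.0
```

>>> apply_moves(commands=[[0,0,0,0,0,0,10],[0,0,0,0,0,0,10],[0,0,0,0,0,0,10],[0,0,0,0,0,0,10],[0,0,0,0,0,0,10]])

```text
time: 6.8
tool_pos: [0.5952, -0.2467, 0.0345]
ee_rot: [3.142, 0.0, 2.776]
wrist_force: [0.5, 0.4, -0.3]
width: 0.0493
finger_force: 0.0
```

>>> apply_moves(commands=[[0,0,0,0,0,0,10],[0,0,0,0,0,0,10],[0,0,0,0,0,0,10],[0,0,0,0,0,0.03,10],[0,0,0,0,0,0.07,10]])

```text
time: 7.3
tool_pos: [0.593, -0.2456, 0.1012]
ee_rot: [3.141, -0.008, 2.776]
wrist_force: [0.6, 0.6, -0.8]
width: 0.0436
finger_force: 30.0
```

>>> apply_moves(commands=[[0,0,0,-0.02,0.0,0.05,10],[0,0,0,-0.04,0.0,0.1,10],[0,0,0,-0.06,0.03,0.15,10],[0,0,0,-0.08,0.07,0.2,10],[0,0,0,-0.1,0.11,0.23,10]])

```text
time: 7.8
tool_pos: [0.5079, -0.1625, 0.3118]
ee_rot: [-3.142, 0.002, 2.774]
wrist_force: [0.5, 0.1, -0.1]
width: 0.0435
finger_force: 30.0
```

Run:
```python
from h import *
from scipy.spatial.transform import Rotation as Ro
np.set_printoptions(precision=4,suppress=True)
snapshot("wrist");snapshot("wrist");W=snapshot("wrist");save(W,"w2.png");o=get_obs()
print(o["tool_pos"],o["ee_rot"],o["width"],o["finger_force"],o["joint_positions"])
for d in masks_of("wrist","amber_cartridge"): print(d["extent"],d["score"])
for d in place_of("wrist","amber_cartridge"): print(d["pixel"],d["score"])
R=Ro.from_euler("xyz",o["ee_rot"]).as_matrix()
for z in(.036,.0,-.030): print("expect",proj(W,o["tool_pos"]+R@[0,0,z])) 
# target orientation
w=.456;a=np.radians(30)
zb=np.array([-np.sin(a)*np.cos(w),-np.sin(a)*np.sin(w),np.cos(a)]);yb=np.array([-np.sin(w),np.cos(w),0])
for sg in(1,-1):
    Y=sg*yb;Z=-zb;G=np.c_[np.cross(Y,Z),Y,Z]; rv=Ro.from_matrix(G@R.T).as_rotvec(); print(sg,rv,np.degrees(np.linalg.norm(rv)),Ro.from_matrix(G).as_euler("xyz"))
m=np.array([.557,.0836,.1052]);print("TCP when seated",m+zb*(.036-.026),"hover",m+zb*(.036+.03),m+zb*(.036+.10),zb)
```

```text
[ 0.509  -0.1617  0.314 ] [-3.1413  0.0086  2.778 ] 0.043643699430632496 29.99985694885254 [-0.4139  0.0493  1.1977  0.0001  1.886  -1.6211]
[279.8, 332.6, 291.7, 356.5] 0.74
[279.9, 248.7, 367.2, 361.1] 0.65
[320.9, 273.4] 0.66
[342.2, 184.9] 0.21
expect [[322.69   266.7889]]
expect [[322.4193 289.2807]]
expect [[322.1106 314.9236]]
1 [ 0.0248 -0.5288  0.8011] 55.01382068890356 [ 3.1416  0.5236 -2.6856]
-1 [ 0.6695  0.0305 -2.2551] 134.79393363316328 [ 3.1416 -0.5236  0.456 ]
TCP when seated [0.5525 0.0814 0.1139] hover [0.5274 0.0691 0.1624] [0.4959 0.0537 0.223 ] [-0.4489 -0.2202  0.866 ]
```

View pics/w2.png

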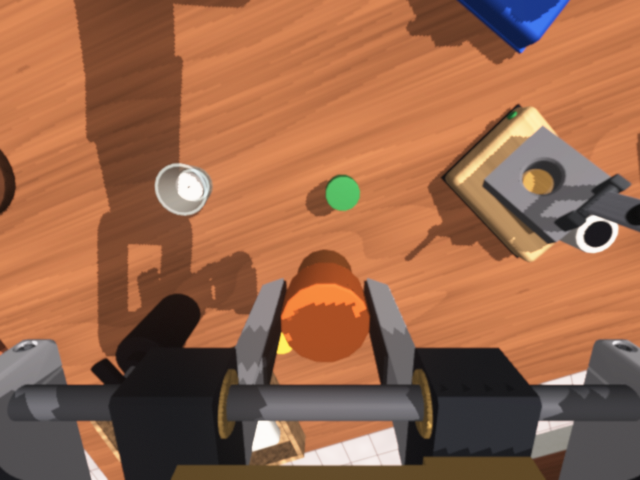

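The cartridge is held straight and centred in the fingers. The bore mouth is visible at (544,178), and the green cartridge at (343,193) is undisturbed.

>>> apply_moves(commands=[[0.0035,-0.0755,0.1144,-0.01,0.02,0,10],[0.007,-0.151,0.2288,-0.02,0.05,0,10],[0.0105,-0.2265,0.3432,-0.03,0.08,0,10],[0.014,-0.302,0.4576,-0.04,0.12,0,10],[0.0175,-0.3775,0.572,-0.045,0.16,0,10]])

```text
time: 8.55
tool_pos: [0.4628, -0.0023, 0.3066]
ee_rot: [3.092, 0.368, -2.936]
wrist_force: [0.3, 0.6, -0.1]
width: 0.0434
finger_force: 30.0
```

>>> apply_moves(commands=[[0.0035,-0.0755,0.1144,0.005,0.02,0,10],[0.007,-0.151,0.229,0.01,0.05,-0.01,10],[0.0073,-0.1513,0.2291,0.01,0.055,-0.03,10],[0.0073,-0.1513,0.2291,0.01,0.055,-0.05,10],[0.0073,-0.1513,0.2291,0.01,0.055,-0.06,10]])

```text
time: 9.05
tool_pos: [0.4722, 0.052, 0.2441]
ee_rot: [3.134, 0.508, -2.692]
wrist_force: [-0.1, 1.0, -0.7]
width: 0.0435
finger_force: 30.0
```

```bash
cat > look.py <<'E'
from h import *
from scipy.spatial.transform import Rotation as Ro
import sys
np.set_printoptions(precision=4,suppress=True)
snapshot("wrist");snapshot("wrist");W=snapshot("wrist");save(W,sys.argv[1]);o=get_obs()
print(o["tool_pos"],o["ee_rot"],o["width"],o["finger_force"],o["joint_positions"],o["wrist_force"],o["time"])
w=.456;a=np.radians(30)
zb=np.array([-np.sin(a)*np.cos(w),-np.sin(a)*np.sin(w),np.cos(a)]);yb=np.array([-np.sin(w),np.cos(w),0])
m=np.array([.557,.0836,.1052])
R=Ro.from_euler("xyz",o["ee_rot"]).as_matrix();G=np.c_[np.cross(yb,-zb),yb,-zb]
print("rot left",Ro.from_matrix(G@R.T).as_rotvec())
f=o["tool_pos"]+R@[0,0,.036]; B=np.c_[np.cross(yb,zb),yb,zb]
print("foot in mouth frame",B.T@(f-m),"move TCP to have foot 40mm out",m+zb*.076-o["tool_pos"])
print("mouth px",proj(W,m),[d["pixel"] for d in place_of("wrist","cradle_mouth")],"foot px",proj(W,f))
E
python3 look.py w3.png
```

```text
[0.4733 0.0519 0.2475] [ 3.1371  0.512  -2.6906] 0.04345769831877146 29.999974966049194 [-0.2539 -0.4482  1.8282  0.3335  1.3713 -2.2783] [ 0.9131 -0.7991 -0.3646] 9.2
rot left [ 0.0016 -0.0122  0.0028]
foot in mouth frame [-0.0065  0.0085  0.1318] move TCP to have foot 40mm out [ 0.0496  0.015  -0.0765]
mouth px [[316.6478 232.0156]] [[314.4, 232.7]] foot px [[325.5531 271.7158]]
```

View pics/w3.png

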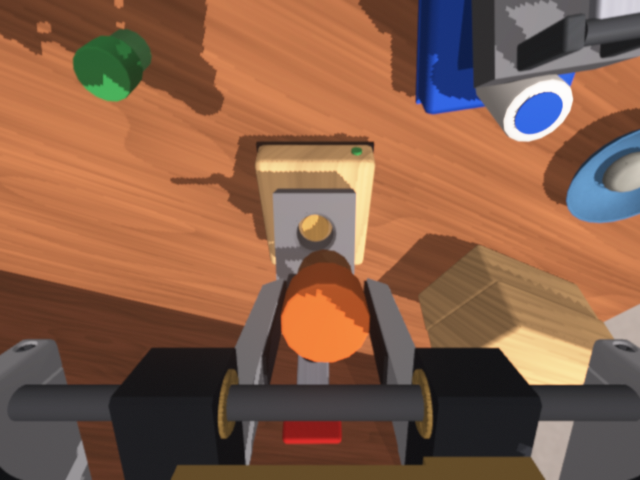

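Aligned: the bore is at (316,229), the face edges run parallel to the image axes, and the cartridge is at column 325. The clamp stands behind at column 313, clear of the fingers.

>>> apply_moves(commands=[[0,-0.004,0,0.01,0.003,-0.02,10],[0.001,-0.008,0.002,0.025,0.008,-0.04,10],[0.0016,-0.012,0.003,0.038,0.012,-0.06,10],[0.0016,-0.012,0.003,0.05,0.015,-0.076,10],[0.0016,-0.012,0.003,0.05,0.015,-0.076,10]])

```text
time: 9.75
tool_pos: [0.5233, 0.0675, 0.1714]
ee_rot: [3.142, 0.523, -2.684]
wrist_force: [-1.4, 0.4, -0.1]
width: 0.0436
finger_force: 30.0
```

```bash
python3 look.py w4.png
python3 - <<'E'
from h import *
np.set_printoptions(precision=4,suppress=True)
S=snapshot("scene");T=snapshot("side")
im=cv2.imread("pics/w4.png")
t=lambda p,x,y,w:cv2.resize(p[y:y+w,x:x+w],(400,400),interpolation=cv2.INTER_CUBIC)
cv2.imwrite("pics/c2.png",np.hstack([t(im,220,140,200),t(S["pixels"][:,:,::-1],300,205,120)]))
E
```

```text
[0.5242 0.067  0.1753] [-3.1374  0.5283 -2.6824] 0.043413363311579155 29.999875724315643 [-0.1829 -0.3144  1.8867  0.333   1.151  -2.2835] [-0.1705 -0.0813  0.18  ] 9.9
rot left [ 0.0012  0.0059 -0.001 ]
foot in mouth frame [ 0.0034 -0.0005  0.0431] move TCP to have foot 40mm out [-0.0013 -0.0002 -0.0043]
mouth px [[326.4768 245.2129]] [[325.5, 245.3]] foot px [[325.8896 269.616 ]]
```

View pics/c2.png

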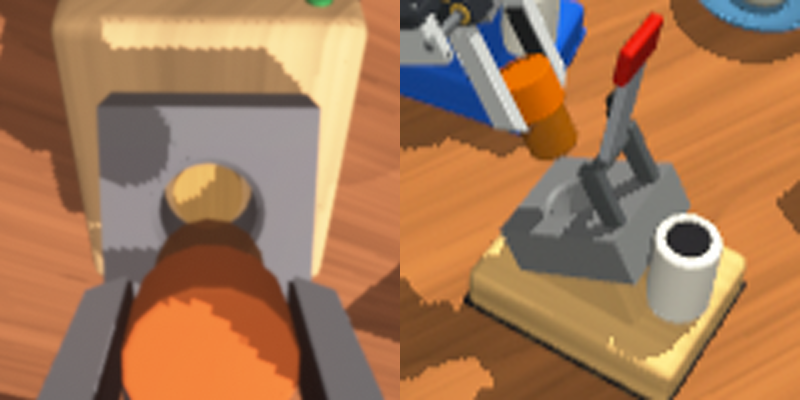

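Run:
```python
from h import *
np.set_printoptions(precision=4,suppress=True)
w=.456;a=np.radians(30)
zb=np.array([-np.sin(a)*np.cos(w),-np.sin(a)*np.sin(w),np.cos(a)]);yb=np.array([-np.sin(w),np.cos(w),0]);xb=np.cross(yb,zb);m=np.array([.557,.0836,.1052])
for k in range(2):
    W=snapshot("wrist");o=get_obs();print(o["tool_pos"],o["ee_rot"])
    for n,p in(("front edge L,R",[m-.042*xb+.042*yb,m-.042*xb-.042*yb]),("bore front chamfer, bore",[m-.0225*xb,m-.0195*xb,m+.0225*yb,m-.0225*yb])): print(n,proj(W,np.array(p)))
p=W["pixels"].astype(int);print("col326 rows185-262",p[185:262,326].sum(1))
print("row 235 cols 262-388",p[235,262:388].sum(1))
```

```text
[0.5239 0.067  0.1752] [-3.137   0.5286 -2.6824]
front edge L,R [[383.1403 190.7345]
 [270.976  190.4957]]
bore front chamfer, bore [[326.9445 216.0705]
 [326.9309 219.8886]
 [355.5201 244.1709]
 [298.1802 244.0268]]
[0.5238 0.0671 0.1749] [-3.1373  0.5283 -2.6825]
front edge L,R [[383.0012 191.092 ]
 [270.7967 190.8646]]
bore front chamfer, bore [[326.7921 216.4364]
 [326.7793 220.2551]
 [355.3842 244.5371]
 [298.0222 244.4002]]
col326 rows185-262 [306 244 216 213 211 210 245 341 422 457 464 465 464 463 465 464 463 462
 462 464 462 464 464 464 462 463 461 461 460 463 462 461 453 434 419 444
 507 537 541 541 533 528 524 507 449 384 369 366 366 364 367 365 368 366
 366 366 368 367 369 366 365 369 370 351 293 222 189 177 172 168 164 164
 166 164 165 163 169]
row 235 cols 262-388 [331 349 360 369 376 382 384 394 422 443 451 451 452 451 452 453 456 452
 453 454 450 454 454 451 454 453 450 455 453 453 453 454 453 453 453 454
 454 452 433 363 308 370 423 434 456 508 533 541 541 536 532 534 531 529
 528 523 520 512 456 383 357 358 359 362 367 364 358 356 359 356 353 351
 353 355 358 361 362 362 359 381 398 396 372 318 277 290 308 326 375 430
 459 462 464 464 465 465 462 465 464 467 464 468 467 465 467 466 467 468
 468 463 468 465 468 469 468 504 583 623 629 626 622 624 639 649 644 587]
```

>>> apply_moves(commands=[[0.001,0.006,-0.001,0.003,0.001,-0.008,10],[0.001,0.006,-0.001,0.007,0.003,-0.017,10],[0.001,0.006,-0.001,0.011,0.005,-0.026,10],[0.001,0.006,-0.001,0.015,0.007,-0.034,10],[0.001,0.006,-0.001,0.015,0.007,-0.034,10]])

```text
time: 10.65
tool_pos: [0.5376, 0.0749, 0.1368]
ee_rot: [3.137, 0.518, -2.687]
wrist_force: [0.4, 0.7, -1.0]
width: 0.0436
finger_force: 30.0
```

```bash
python3 look.py w5.png; python3 look.py w5.png
```

```text
[0.5386 0.0745 0.1395] [ 3.1401  0.5215 -2.6859] 0.04359623553054515 29.99981313943863 [-0.1562 -0.2505  1.909   0.334   1.0687 -2.2832] [ 0.0393  0.0562 -0.7201] 10.8
rot left [-0.0002 -0.0025 -0.0004]
foot in mouth frame [-0.0008 -0.      0.004 ] move TCP to have foot 40mm out [-0.0157 -0.0076  0.0316]
mouth px [[325.904 268.324]] [] foot px [[325.8774 269.3992]]
[0.5387 0.0743 0.1402] [ 3.141   0.5225 -2.6857] 0.04371037982899631 29.99979794025421 [-0.1566 -0.2515  1.9086  0.334   1.0688 -2.2833] [ 0.4013 -0.1851 -0.8673] 11.0
rot left [ 0.     -0.0012 -0.0002]
foot in mouth frame [-0.0003 -0.0003  0.0045] move TCP to have foot 40mm out [-0.0159 -0.0074  0.0308]
mouth px [[326.6758 266.3982]] [] foot px [[326.2373 268.3953]]
```

>>> apply_moves(commands=[[0,0,0,0.002,0.001,-0.003,10],[0,0,0,0.0035,0.0017,-0.006,10],[0,0,0,0.005,0.0025,-0.009,10],[0,0,0,0.0065,0.003,-0.012,10],[0,0,0,0.008,0.0038,-0.014,10]])

```text
time: 11.55
tool_pos: [0.5464, 0.0783, 0.1249]
ee_rot: [3.14, 0.521, -2.686]
wrist_force: [-0.2, -0.5, -0.7]
width: 0.0432
finger_force: 30.0
```

>>> apply_moves(commands=[[0,0,0,0.0015,0.0008,-0.003,10],[0,0,0,0.003,0.0015,-0.006,10],[0,0,0,0.0045,0.0022,-0.009,10],[0,0,0,0.006,0.003,-0.0115,10],[0,0,0,0.006,0.003,-0.0115,10]])

```text
time: 12.05
tool_pos: [0.5523, 0.0812, 0.1134]
ee_rot: [3.14, 0.521, -2.686]
wrist_force: [0.2, -0.7, -1.4]
width: 0.0433
finger_force: 30.0
```

```bash
python3 look.py w6.png
```

```text
[0.5523 0.0811 0.1138] [ 3.1402  0.521  -2.6859] 0.0438205280706195 29.999783635139465 [-0.1337 -0.1951  1.9178  0.3362  1.001  -2.2829] [ 0.0738 -0.0677 -1.9269] 12.2
rot left [ 0.0001 -0.0029 -0.0004]
foot in mouth frame [-0.0004 -0.0002 -0.0259] move TCP to have foot 40mm out [-0.0294 -0.0142  0.0572]
mouth px [[326.6523 284.8722]] [] foot px [[326.1644 268.536 ]]
```

>>> apply_moves(commands=[[0,0,0,0,0,0,100],[0,0,0,0,0,0,100],[0,0,0,0,0,0,100],[0,0,0,0,0,0,100],[0,0,0,0,0,0,100]])

```text
time: 12.75
tool_pos: [0.5526, 0.0812, 0.1143]
ee_rot: [3.14, 0.522, -2.686]
wrist_force: [-0.2, 0.4, -0.3]
width: 0.0803
finger_force: 0.0
```

>>> apply_moves(commands=[[0,0,0,-0.0,-0.0,0,100],[0,0,0,-0.01,-0.005,0.02,100],[0,0,0,-0.025,-0.012,0.048,100],[0,0,0,-0.04,-0.02,0.078,100],[0,0,0,-0.058,-0.028,0.11,100]])

```text
time: 13.25
tool_pos: [0.4936, 0.0531, 0.2246]
ee_rot: [3.14, 0.521, -2.686]
wrist_force: [0.9, -1.3, 0.1]
width: 0.0939
finger_force: 0.0
```

```bash
python3 look.py w7.png
python3 - <<'E'
from h import *
np.set_printoptions(precision=4,suppress=True)
S=snapshot("scene");T=snapshot("side")
im=cv2.imread("pics/w7.png")
t=lambda p,x,y,w:cv2.resize(p[y:y+w,x:x+w],(400,400),interpolation=cv2.INTER_CUBIC)
cv2.imwrite("pics/c3.png",np.hstack([t(im,200,140,240),t(S["pixels"][:,:,::-1],300,205,120)]))
E
```

```text
[0.4955 0.0524 0.2276] [-3.138   0.5269 -2.6847] 0.09407091976865752 0.0 [-0.2402 -0.4024  1.8431  0.3391  1.2948 -2.2924] [ 0.0376 -0.1074  0.1083] 13.4
rot left [0.0014 0.0043 0.0009]
foot in mouth frame [ 0.0016 -0.001   0.1045] move TCP to have foot 40mm out [ 0.0274  0.0144 -0.0566]
mouth px [[328.165  223.6303]] [] foot px [[327.2132 264.1515]]
```

View pics/c3.png

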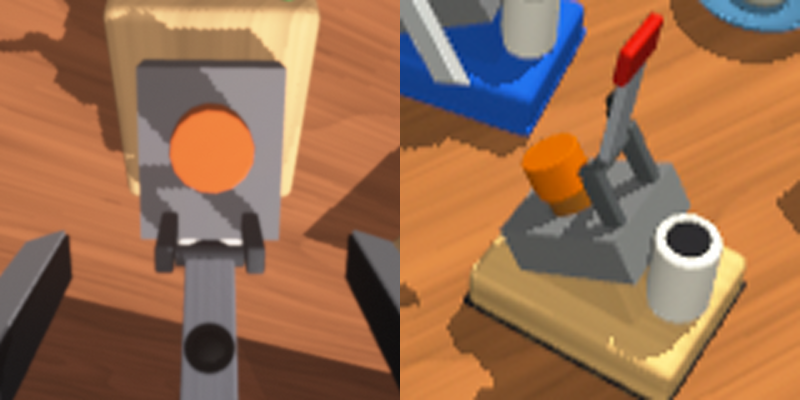

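The cartridge stands in the bore along its axis, head centred on the face, with the clamp still open behind it. Next I raise the shut gripper and go behind the paddle.

>>> apply_moves(commands=[[-0.058,0.118,0,0,0,0.04,0],[-0.116,0.236,0,0,0,0.08,0],[-0.173,0.353,0,0,0,0.12,0],[-0.231,0.471,0,0,0,0.13,0],[-0.231,0.471,0,0,0,0.13,0]])

```text
time: 14.05
tool_pos: [0.4981, 0.0549, 0.3509]
ee_rot: [3.138, -0.009, -2.682]
wrist_force: [0.1, -0.1, -1.2]
width: 0.0571
finger_force: 0.0
```

>>> apply_moves(commands=[[0,0,0,0.03,0.015,0,0],[0,0,0,0.06,0.03,0,0],[0,0,0,0.09,0.045,0,0],[0,0,0,0.125,0.062,0,0],[0,0,0,0.125,0.062,0,0]])

```text
time: 14.55
tool_pos: [0.6219, 0.1166, 0.346]
ee_rot: [3.136, -0.012, -2.684]
wrist_force: [-0.2, -0.3, -2.0]
width: 0.0174
finger_force: 0.0
```

```bash
cat > st.py <<'E'
from h import *
from scipy.spatial.transform import Rotation as Ro
np.set_printoptions(precision=4,suppress=True)
o=get_obs();w=.456;u=np.array([np.cos(w),np.sin(w)]);v=np.array([-u[1],u[0]]);p=np.array([.5787,.0942,.169])
d=o["tool_pos"]-p;print("s,lat,h from pin",d[:2]@u,d[:2]@v,d[2],"pos",o["tool_pos"],"j",o["joint_positions"],"F",o["wrist_force"],o["width"],o["time"])
R=Ro.from_euler("xyz",o["ee_rot"]).as_matrix();print("tool z: u,v,z",R[:2,2]@u,R[:2,2]@v,R[2,2]," y:",R[:,1])
E
python3 st.py
```

```text
s,lat,h from pin 0.04864069893065495 0.0011467896422886514 0.1770446362313716 pos [0.6219 0.1166 0.346 ] j [ 0.0952  0.3134  0.8271  0.0014  2.014  -1.9327] F [-0.1865 -0.2655 -1.9692] 0.01743708073012655 14.55
tool z: u,v,z -0.011733003703812061 0.005759885948241561 -0.9999145765203894  y: [-0.4418  0.8971  0.0058]
```

>>> apply_moves(commands=[[0,0,0,0,0,-0.02,0],[0,0,0,0,0,-0.045,0],[0,0,0,0,0,-0.065,0],[0,0,0,0,0,-0.08,0],[0,0,0,0,0,-0.08,0]])

```text
time: 15.05
tool_pos: [0.6168, 0.1145, 0.27]
ee_rot: [3.138, -0.01, -2.686]
wrist_force: [-0.4, -0.8, -0.7]
width: 0.0004
finger_force: 0.0
```

```bash
python3 st.py
python3 - <<'E'
import numpy as np
u=np.array([.898,.440])
for p in list(range(100,-31,-5))+[-30]:
    f=np.radians(p);t=np.radians(np.clip((60-p)/3,0,30));D=np.array([-np.cos(f),np.sin(f)]);n=np.array([np.sin(f),np.cos(f)])
    d=103*D+(5-2+8*abs(np.sin(f+t)))*n
    print(p,"s,h mm",np.round(d,1),"xy",np.round(d[0]*u,1),"tilt rv",np.round(t*np.array([.44,-.898]),3))
E
```

```text
s,lat,h from pin 0.04318996497953229 0.001448898688105526 0.10095281264687525 pos [0.6168 0.1145 0.27  ] j [ 0.093   0.2702  1.0326  0.0003  1.8493 -1.933 ] F [-0.4199 -0.8104 -0.6754] 0.00039511176256696196 15.05
tool z: u,v,z -0.009659360357814941 0.004010038965651024 -0.999945306676806  y: [-0.4398  0.8981  0.004 ]
100 s,h mm [28.6 99.5] xy [25.7 12.6] tilt rv [ 0. -0.]
95 s,h mm [ 19.9 101.7] xy [17.9  8.8] tilt rv [ 0. -0.]
90 s,h mm [ 11. 103.] xy [9.9 4.8] tilt rv [ 0. -0.]
85 s,h mm [  2.  103.6] xy [1.8 0.9] tilt rv [ 0. -0.]
80 s,h mm [ -7.2 103.3] xy [-6.4 -3.2] tilt rv [ 0. -0.]
75 s,h mm [-16.3 102.3] xy [-14.6  -7.2] tilt rv [ 0. -0.]
70 s,h mm [-25.3 100.4] xy [-22.8 -11.2] tilt rv [ 0. -0.]
65 s,h mm [-34.2  97.7] xy [-30.7 -15.1] tilt rv [ 0. -0.]
60 s,h mm [-42.9  94.2] xy [-38.5 -18.9] tilt rv [ 0. -0.]
55 s,h mm [-51.1  89.9] xy [-45.9 -22.5] tilt rv [ 0.013 -0.026]
50 s,h mm [-59.  85.] xy [-53. -26.] tilt rv [ 0.026 -0.052]
45 s,h mm [-66.4  79.3] xy [-59.6 -29.2] tilt rv [ 0.038 -0.078]
40 s,h mm [-73.2  73. ] xy [-65.8 -32.2] tilt rv [ 0.051 -0.104]
35 s,h mm 
[... 276 characters left out ...]
 [-87.7 -43. ] tilt rv [ 0.115 -0.235]
10 s,h mm [-100.3   24.4] xy [-90.1 -44.1] tilt rv [ 0.128 -0.261]
5 s,h mm [-102.1   15.1] xy [-91.7 -44.9] tilt rv [ 0.141 -0.287]
0 s,h mm [-103.     5.7] xy [-92.5 -45.3] tilt rv [ 0.154 -0.313]
-5 s,h mm [-103.1   -3.7] xy [-92.6 -45.4] tilt rv [ 0.166 -0.34 ]
-10 s,h mm [-102.3  -13.1] xy [-91.8 -45. ] tilt rv [ 0.179 -0.366]
-15 s,h mm [-100.6  -22.4] xy [-90.4 -44.3] tilt rv [ 0.192 -0.392]
-20 s,h mm [-98.1 -31.5] xy [-88.1 -43.2] tilt rv [ 0.205 -0.418]
-25 s,h mm [-94.8 -40.4] xy [-85.1 -41.7] tilt rv [ 0.218 -0.444]
-30 s,h mm [-90.7 -48.9] xy [-81.4 -39.9] tilt rv [ 0.23 -0.47]
-30 s,h mm [-90.7 -48.9] xy [-81.4 -39.9] tilt rv [ 0.23 -0.47]
```

>>> apply_moves(commands=[[0,0,0,-0.012,-0.006,0,0],[0,0,0,-0.02,-0.011,0,0],[0,0,0,-0.028,-0.015,0.001,0],[0,0,0,-0.036,-0.019,0.002,0],[0,0,0,-0.044,-0.023,0.002,0]])

```text
time: 15.55
tool_pos: [0.5755, 0.0921, 0.2765]
ee_rot: [3.141, -0.001, -2.686]
wrist_force: [3.7, 1.7, -2.2]
width: 0.0004
finger_force: 1.8
```

```bash
python3 st.py; python3 -c "
from h import *
for c in('scene','side'):
    s=snapshot(c); print(c,[(d['pixel'],round(d['score'],2)) for d in place_of(c,'clamp_paddle')][:3]); save(s,c+'5.png')"
```

```text
s,lat,h from pin -0.0038107725973425812 -0.00044206605494327223 0.10754251872713841 pos [0.5755 0.0921 0.2765] j [ 0.0612  0.1599  1.1507  0.0005  1.832  -1.9654] F [ 3.7132  1.7385 -2.1835] 0.00042023926030818184 15.55
tool z: u,v,z -0.0006710045393806662 0.0007787136293290222 -0.9999994716788561  y: [-0.4403  0.8979  0.0008]
scene [([285.1, 179.8], 0.82), ([362.6, 219.2], 0.67), ([406.8, 202.5], 0.3)]
side [([415.9, 263.5], 0.53), ([285.2, 210.3], 0.52)]
```

>>> apply_moves(commands=[[0,0,0,-0.011,-0.0055,-0.004,0],[0,0,0,-0.019,-0.0095,-0.007,0],[0,0,0,-0.027,-0.0135,-0.01,0],[0,0,0,-0.035,-0.017,-0.0135,0],[0.013,-0.026,0,-0.043,-0.021,-0.0175,0]])

```text
time: 16.25
tool_pos: [0.5327, 0.0712, 0.2579]
ee_rot: [3.14, 0.027, -2.686]
wrist_force: [4.5, 1.2, -0.6]
width: 0.0006
finger_force: 1.8
```

```bash
python3 st.py
```

```text
s,lat,h from pin -0.05141195716971845 -0.0004469920011257695 0.08894182469700232 pos [0.5327 0.0712 0.2579] j [ 0.019   0.0351  1.3229  0.0128  1.7595 -2.0053] F [ 4.5486  1.2373 -0.5635] 0.0006000662876734781 16.25
tool z: u,v,z 0.02715962557982973 0.0012020141578858246 -0.9996303866431472  y: [-0.4404  0.8978  0.0012]
```

>>> apply_moves(commands=[[0.013,-0.026,0,-0.007,-0.0033,-0.004,0],[0.026,-0.052,0,-0.0135,-0.0066,-0.01,0],[0.038,-0.078,0,-0.0195,-0.0096,-0.016,0],[0.051,-0.105,0,-0.025,-0.0124,-0.023,0],[0.064,-0.131,0,-0.03,-0.0148,-0.0305,0]])

```text
time: 16.75
tool_pos: [0.5023, 0.0565, 0.2277]
ee_rot: [3.14, 0.174, -2.686]
wrist_force: [3.8, 1.7, 1.8]
width: 0.0006
finger_force: 1.7
```

>>> apply_moves(commands=[[0.013,-0.026,0,-0.0045,-0.0022,-0.008,0],[0.026,-0.052,0,-0.008,-0.004,-0.0165,0],[0.038,-0.078,0,-0.0113,-0.0055,-0.025,0],[0.051,-0.105,0,-0.0137,-0.0067,-0.034,0],[0.064,-0.131,0,-0.0153,-0.0075,-0.0435,0]])

```text
time: 17.25
tool_pos: [0.487, 0.0489, 0.1846]
ee_rot: [3.141, 0.32, -2.686]
wrist_force: [1.6, 2.0, 3.5]
width: 0.0002
finger_force: 1.6
```

```bash
python3 st.py; python3 -c "
from h import *
s=snapshot('scene');t=snapshot('side')
f=lambda p,x,y,w:cv2.resize(p['pixels'][y:y+w,x:x+w,::-1],(400,400),interpolation=cv2.INTER_CUBIC)
cv2.imwrite('pics/c4.png',np.hstack([f(s,290,185,140),f(t,235,180,130)]))"
```

```text
s,lat,h from pin -0.10230151179026388 -0.00025869402304262744 0.015630496200614186 pos [0.487  0.0489 0.1846] j [-0.1461 -0.2741  1.7787  0.1833  1.3739 -2.1847] F [1.576  1.9596 3.5272] 0.000243668678977049 17.25
tool z: u,v,z 0.31475675747898146 0.0006160934585954026 -0.9491721677599738  y: [-0.4402  0.8979  0.0007]
```

View pics/c4.png

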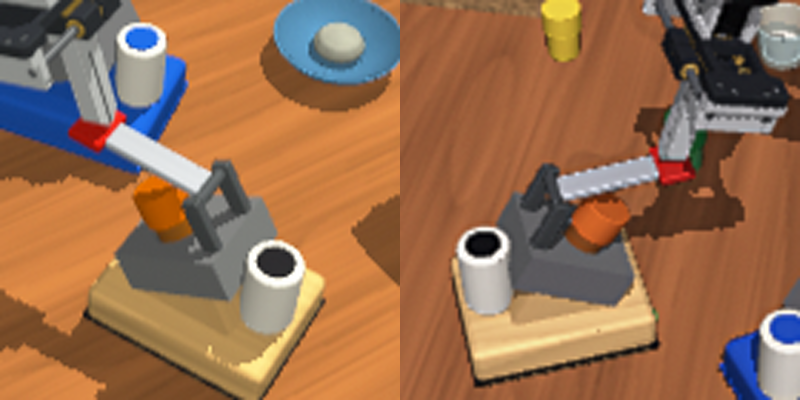

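The arm is now nearly horizontal. The fingertips press on the middle of the red paddle, and the cartridge below is still upright in the bore.

>>> apply_moves(commands=[[0.013,-0.026,0,-0.001,-0.0004,-0.0095,0],[0.026,-0.052,0,-0.001,-0.0004,-0.019,0],[0.038,-0.078,0,0,0,-0.0285,0],[0.051,-0.105,0,0.0013,0.0007,-0.038,0],[0.064,-0.131,0,0.0036,0.0018,-0.047,0]])

```text
time: 17.85
tool_pos: [0.4905, 0.0503, 0.1376]
ee_rot: [3.141, 0.463, -2.685]
wrist_force: [-1.2, 0.0, 3.6]
width: 0.0009
finger_force: 1.9
```

>>> apply_moves(commands=[[0.007,-0.013,0,0.0015,0.0007,-0.0045,0],[0.013,-0.026,0,0.003,0.0015,-0.009,0],[0.019,-0.039,0,0.005,0.0025,-0.0135,0],[0.024,-0.05,0,0.0066,0.0033,-0.0175,0],[0.024,-0.05,0,0.0075,0.0037,-0.019,0]])

```text
time: 18.35
tool_pos: [0.4968, 0.0534, 0.1207]
ee_rot: [-3.14, 0.515, -2.682]
wrist_force: [-33.4, -11.7, 31.4]
width: 0.0004
finger_force: 22.2
```

```bash
python3 st.py
```

```text
s,lat,h from pin -0.0914607399406293 -0.0005510036702363725 -0.04832103608667809 pos [0.4968 0.0534 0.1207] j [-0.2322 -0.3396  2.0106  0.3615  1.0861 -2.3696] F [-33.3677 -11.7079  31.396 ] 0.00040541667716221716 18.35
tool z: u,v,z 0.4929049924270013 -0.0001612268480399699 -0.8700831238717607  y: [-0.4429  0.8966 -0.0018]
```

The clamp is at its hard stop, shown by the force rise. Backing off along the bore axis.

>>> apply_moves(commands=[[0,0,0,-0.002,-0.001,0.004,0],[0,0,0,-0.006,-0.003,0.012,0],[0,0,0,-0.016,-0.008,0.03,0],[0,0,0,-0.03,-0.015,0.06,0],[0,0,0,-0.045,-0.022,0.09,0]])

```text
time: 18.85
tool_pos: [0.4522, 0.0328, 0.2082]
ee_rot: [3.139, 0.517, -2.686]
wrist_force: [0.3, 0.1, 0.7]
width: 0.0006
finger_force: 0.0
```

```bash
python3 st.py; python3 -c "
from h import *
s=snapshot('scene');t=snapshot('side');save(snapshot('wrist'),'w9.png')
f=lambda p,x,y,w:cv2.resize(p['pixels'][y:y+w,x:x+w,::-1],(400,400),interpolation=cv2.INTER_CUBIC)
cv2.imwrite('pics/c5.png',np.hstack([f(s,290,185,140),f(t,235,180,130)]))
m=np.array([.5575,.084,.1055]);u=np.array([.898,.44,0]);k=np.array([0,0,1.])
pin=np.array([.5787,.0942,.169])
for q in(0,.06,.15):
    a=q-np.pi/6; X=pin+.122*(-np.cos(a)*u+np.sin(a)*k)+.005*(np.sin(a)*u+np.cos(a)*k); print(q,proj(s,X),proj(t,X))
for c in('scene','side'): print([d['pixel'] for d in place_of(c,'clamp_paddle')])
X=pin+.106*(-.866*u-.5*k)+.005*(-.5*u+.866*k);print('closed',proj(s,X),proj(t,X))"
```

```text
s,lat,h from pin -0.14058989222491544 0.0005606200590678733 0.0392459799563846 pos [0.4522 0.0328 0.2082] j [-0.3382 -0.4963  1.9359  0.3729  1.3407 -2.3844] F [0.2851 0.0715 0.6954] 0.0005531642306956794 18.85
tool z: u,v,z 0.4946057020839957 0.0026946147799385613 -0.8691133059142435  y: [-0.4414  0.8973  0.0024]
0 [[323.32239232 246.77387575]] [[323.30363804 248.79576047]]
0.06 [[322.27193526 244.46194025]] [[324.39708682 246.90795169]]
0.15 [[320.94514357 241.0007664 ]] [[325.78727841 244.02291242]]
[[285.5, 181.1], [484.4, 230.4]]
[[316.6, 253.1], [414.4, 261.5]]
closed [[328.19260267 246.99404058]] [[318.46349743 247.7669988 ]]
```

View pics/c5.png

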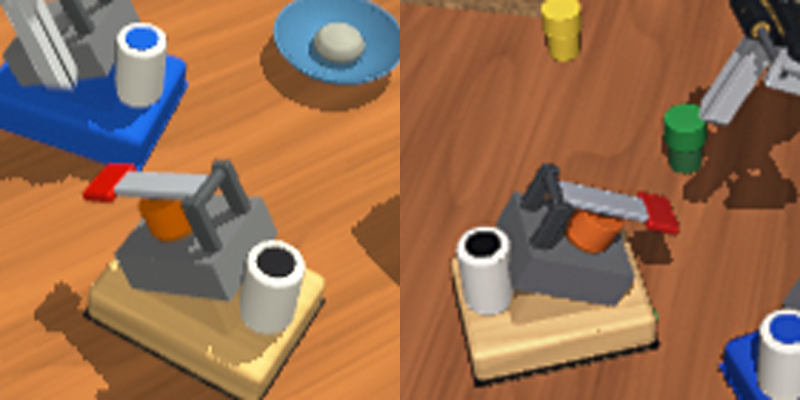

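The clamp lies parallel to the grey face over the cartridge. The paddle is at scene (328,249) / side (319,249), which matches the predicted closed position, and the gripper is clear. Handing in.

```bash
python3 -c "
from bench import *
print(close_job())"
```

```text
the job is handed in; nothing more can be done
None
```

I put the amber cartridge into the cradle, closed the clamp over it to its hard stop and handed the job in at about 19 s; no verdict was returned. In the last pictures the clamp looked fully closed, the gripper was clear, and the green cartridge and other things in view looked unmoved.

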